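# Lock the swivel stand and open the safety-capped descaler bottle

## Robot

A 7-joint arm with a two-finger parallel gripper is mounted at the origin on a cart in front of the work surface, level with it; the furniture and walls round the work are solid. World frame = base frame: x ahead of the robot, y to its left, z up, the work surface at z = 0. Lengths are in mm, angles in degrees, forces in N, time in s.
With the tool pointing down it reaches from about 350 to 900 mm from the base axis. Payload 8.1 kg.
Tool frame: the origin (TCP) lies on the centre line of the jaws, within the pads' length; the fingertips stand 25 mm ahead of it and the grasp point (between the pads) lies 6 mm ahead of it; z points along the fingers, y is the direction in which the jaws open and shut (so a half turn about z gives the same grasp; the last joint's range is limited). The gripper opens to 85 mm and grips with 20 to 120 N. Pads are 22 mm wide; open, the fingers measure 114 mm over their backs; the gripper's body (76 mm by 85 mm) begins 54 mm behind the grasp point. The pads swing forward as they close: fully open they stand 13 mm farther back than shut.
Start: joints at [-73.373, 24.895, 1.432, 90.138, -0.665, 64.973, -4.303], TCP at [239.262, 577.402, 256.323] pointing down, gripper open.
Joint ranges: [-149.89, 149.89], [-25.12, 119.58], [-72.63, 75.52], [4.76, 147.25], [-75.54, 255.54], [6.69, 114.76], [-157.13, 157.13]. Speed limits (degrees/s): [127.2, 127.2, 172.46, 172.46, 180, 180, 180].

## Interface

Orientations are given as a 3x3 rotation matrix whose columns are the frame's x, y, z axes.
In Python, from plant import bot gives the robot as it stands. The module is installed in compiled form; this text tells all that it offers.
- The arm moves only by the tool jog_arm, never from a script. Its argument "steps" is a list of rows, each an object with "translation": the shift along the tool's x, y, z in m, a list of three; "rot": the turn, a rotation vector about the tool's x, y, z in degrees, a list of three; "claw": the opening, from 0 (shut) to 1 (fully open). In form: [{"translation": [tx, ty, tz], "rot": [ax, ay, az], "claw": claw}, ...]. A call has 1 to 8 rows; each row shifts and turns the commanded pose from where the row before left it, along the tool's axes as they then stand; what a row does not reach is not made up. A row lasts 1/10 s, in which the tool goes at most 50 mm and 8.59 degrees, less where a joint would pass 70% of its speed; a pose out of reach is approached as far as the arm can. A call is refused whole if a number of a shift passes 0.05 or a number of a turn 8.59, either way. A call with a gripper value outside its range is refused whole. The fingers move at their own pace and stop on an object; the grip force is fixed at half the most. Time passes only in rows, so rows that do not move let the fingers close. It gives the time, the measured TCP pose, the force and the opening at its end, in the units of the state.
- bot.get_obs(): the state, without advancing time (a new reading comes with each control period).
- bot.get_image(name): name is "scene" or "top" or "wrist"; returns a dict with "image" (400x640x3 uint8, red, green, blue), "K" (3x3 intrinsics, pixels), "world_from_camera" (4x4, takes a point from camera to world coordinates); the wrist camera has in their place "hand_eye" (4x4, takes a point from camera to tool coordinates, whose origin is the TCP and whose axes are the flange's). Camera axes: x right, y down, z forward; pixel columns grow to the right and rows downward; lengths in mm; the calibration is good to about 2 mm. The wrist camera is an equidistant fisheye: a pixel r from the principal point sees the ray r / f radians off the axis. A picture is of the moment at which its call begins: read the wrist's pose just before it. There is no depth.
- bot.hand_in(): hands the job in, once; it reports no verdict.
Trained networks look in the newest picture that a camera, given by its name, has taken for a name from the list of things; names that differ only in an ending like _2 or _b are one class to them, and where a whole thing is asked for, a point or a joint stands for the part that bears it (a point fixed in the world has none). Each returns a list of dicts, best first, with "conf" (0 to 1); they miss things now and then, are a little off and sometimes report something else, mostly with a low value. They report only what shows in the picture. A call takes as long as a camera call.
- bot.spot_in(camera, thing): "point" ([column, row] in pixels, amid what is visible of it).
- bot.mark_of(camera, thing): "point" ([column, row] in pixels: a listed point, or the origin of a listed thing).
The state is a dict: "time": time; "joints": joint angles; "joint_velocities": joint speeds; "joint_efforts": joint torques, N m; "tool_pos": TCP position; "orientation": TCP orientation; "contact_force": force on the tool from outside, world axes, zero at the start; "wrist_torque": the same for the moment, N m; "opening": finger opening in mm.
Only numpy, scipy, OpenCV 4.12 (cv2) and the standard library are available. Lean on these libraries where they do the work, as an engineer would, in place of code of your own. Each camera call takes 0.05 s, during which the arm holds its last target. There are 200 camera calls.

## Task

The descaler bottle sits in a stand that swivels. First lock the stand: take the steel lock pin out of its wooden rest block, drop it foot down into the stand's socket until it is fully home, and let go of it. Then open the bottle's push-and-turn safety cap: press it down, twist it counter-clockwise (seen from above) while it is down until it is free, without letting the bottle swivel along, lift it off, and finish while still holding the cap level in the gripper, well clear above the bottle's mouth, with the pin still home and the things standing nearby left where they are.

Things in the scene. Friction and masses are not known exactly. Their poses are not given: they have to be found in the camera images.
- stand: Fixed stand on the worktop: grey plastic base plate 165 x 100 x 12 mm. Origin on the worktop under the bottle's axis, z up. Its own -x axis points from the bottle to the pin socket, 88 mm away. The bottle and its steel clamp swivel on the stand about the stand's z axis. A closed wall cabinet hangs behind, its front at x = 0.6 m, from 0.45 m above the worktop up.
- socket_mouth (a point): Centre of the open top of the stand's pin socket, an upright aluminium tube 56 mm above the worktop. Bore 16 mm, flared to 24 mm over the top 8 mm; floor 41 mm below this point, where the foot of a pin fully home stands. The bottle's stop arm, 12 mm wide, lies beside the socket's axis 60 to 71 mm above the worktop; a pin in the socket blocks it.
- swivel (a joint): Swivel angle of bottle and clamp on the stand, 0 at the start, growing counter-clockwise seen from above up to 1.6 rad, nearly free with a weak return spring; with the pin in the socket it is stopped at about 0.15 rad.
- bottle_mouth (a point): Centre of the top of the white bottle's neck, under the cap, on the bottle's axis, 126 mm above the worktop; turns with the bottle. A sprung seal stands 8 mm above it. The bottle's body is 62 mm across and its shoulder ends 93 mm above the worktop.
- cap: Loose grey ribbed push-and-turn cap, 45 mm across, 34 mm high, 30 g, z up. Origin at the centre of its lower rim, on the bottle's axis, locked at 104 mm above the worktop (cap top 138 mm). Locked, it cannot be lifted, nor turned without force. Pushed down 4 mm or more it turns counter-clockwise; at 50 to 100 degrees (stop; aim for 75) from locked it lifts straight off, and 31 mm up it is clear of all.
- rest: Fixed wooden rest block 56 x 56 x 40 mm; origin on the worktop under its centre. The pin stands in a 13.5 mm hole in its middle, whose floor is 12 mm above the worktop.
- pin: Loose steel lock pin, upright, 112 mm long, 80 g. Origin at the centre of its foot, z up along it. Shaft 12 mm thick with a tapered foot; from 86 mm up to 112 mm a grip head 18 mm thick. At the start its foot is 12 mm above the worktop, in the rest block.
- salt: Salt shaker, white with a grey top, 44 mm across and 90 mm high, origin at its underside. Bystander.
- tin: Low food tin, 86 mm across and 40 mm high, origin at its underside. Bystander.
- jar: Glass spice jar with a white top, 44 mm across and 109 mm high, origin at its underside. Bystander.
- seal (a joint): How far the cap pushes down the sprung rubber seal on the bottle's neck: 0 with the cap locked and at rest, 0.007 m at the bottom stop. The spring needs 5 N to start and 9 N at the stop. Keep the cap 5 mm or more down for the first 50 degrees of its turn.

How it is judged (in metres and radians):
On the way, in this order (a step that is already met when the one before it is completed fails the run):
1. the lock pin is home in the stand's socket and let go (z of pin in the frame of socket_mouth below -0.036 m and horizontal distance between pin and socket_mouth below 0.008 m and angle between pin's own z axis and vertical below 0.25 rad and contact force between the fingers and pin below 0.1 N), for 0.2 s.
2. the cap is pressed down at least 3.5 mm on the bottle, before it has turned (z of cap in the frame of bottle_mouth below -0.0255 m and angle between the x axis of cap and the x axis of bottle_mouth, either way round below 0.7 rad and horizontal distance between cap and bottle_mouth below 0.006 m), for 0.1 s.
3. the cap is twisted against the bottle past its tooth (over 45 degrees) while still on the neck (angle between the x axis of cap and the x axis of bottle_mouth, either way round above 0.8 rad and z of cap in the frame of bottle_mouth below -0.008 m and horizontal distance between cap and bottle_mouth below 0.006 m), for 0.05 s.
At the end, for the whole second after the job is handed in: The cap is held still by the fingers, its rim 15 to 250 mm above the bottle's mouth and within 50 mm of its axis, tilted less than 20 degrees, touching nothing of the stand or bottle; the pin's foot is within 5 mm of the socket floor and 8 mm of its axis, the pin within 14 degrees of upright (z of cap in the frame of bottle_mouth between 0.015 and 0.25 m and horizontal distance between cap and bottle_mouth below 0.05 m and angle between cap's own z axis and vertical below 0.35 rad and contact force between the fingers and cap above 1 N and contact force between cap and stand below 0.1 N and linear speed of cap below 0.03 m/s and z of pin in the frame of socket_mouth below -0.036 m and horizontal distance between pin and socket_mouth below 0.008 m and angle between pin's own z axis and vertical below 0.25 rad); the arm keeps its last pose, push and grip.
It fails at once if the bottle is swivelled more than 0.35 rad (value of joint swivel above 0.35 rad).
It fails at once if a bystander (salt shaker, tin, spice jar) is moved more than 30 mm (distance of any of salt, tin, jar from where it was at the start of the episode above 0.03 m).
It also fails if it takes over 48 s, if anything falls off the work surface, if the arm or the gripper's body presses on something with over 40 N, if the wrist force passes 120 N, or if a joint passes its speed limit or range.

## Working session

There is one attempt and no reset: what is moved stays moved. The work goes in short steps, Python scripts to look and compute and a tool call to move; the robot and the scene stay as the last step left them, time stands still between calls to the robot, and variables do not carry over. Pictures are saved under pics/ and viewed, about 8 in all and at most 12, crops included, and the job is handed in when it is done.

Besides the shell and the picture viewer there is one more tool, called after "Emit:" by a JSON object that holds its "fn" and its "kwargs". jog_arm: Moves the arm, as the interface text tells. Its arguments: {"type":"object","properties":{"steps":{"type":"array","items":{"type":"object","properties":{"translation":{"type":"array","items":{"type":"number"}},"rot":{"type":"array","items":{"type":"number"}},"claw":{"type":"number"}}}}},"required":["steps"]}

```bash
mkdir -p pics
cat > h.py <<'E'
import numpy as np, cv2
from plant import bot
def ray(im,p):
    K=im["K"];T=np.array(im["world_from_camera"])
    d=np.array([(p[0]-K[0][2])/K[0][0],(p[1]-K[1][2])/K[1][1],1.])
    return T[:3,3],T[:3,:3]@d
def atz(im,p,z):
    o,d=ray(im,p);return o+d*(z-o[2])/d[2]
def tri(rays):
    A=np.zeros((3,3));b=np.zeros(3)
    for o,d in rays:
        d=d/np.linalg.norm(d);M=np.eye(3)-np.outer(d,d);A+=M;b+=M@o
    x=np.linalg.solve(A,b)
    return x,[round(float(np.linalg.norm((np.eye(3)-np.outer(d,d)/(d@d))@(x-o))),1) for o,d in rays]
E
python3 - <<'E'
from h import *
np.set_printoptions(precision=1,suppress=True)
o=bot.get_obs();print(o)
Z=dict(stand=0,socket_mouth=56,bottle_mouth=126,cap=104,rest=0,pin=12,salt=0,tin=0,jar=0)
ims={}
for c in("scene","top"):
    im=bot.get_image(c);ims[c]=im
    cv2.imwrite(f"pics/{c}0.png",im["image"][:,:,::-1])
    print(c,np.array(im["world_from_camera"])[:3])
    for t,z in Z.items():
        for r in bot.mark_of(c,t)[:2]:
            print(c,t,round(r["conf"],2),np.array(r["point"]),atz(im,r["point"],z))
E
```

```text
{'time': 0.0, 'joints': array([-73.4,  24.9,   1.4,  90.2,  -0.7,  65. ,  -4.3]), 'joint_velocities': array([-0.,  0., -0.,  0., -0., -0.,  0.]), 'joint_efforts': array([ -0. , -67. ,   1. , -31.6,   0. ,   0. ,   0. ]), 'tool_pos': array([239.1, 577. , 255.5]), 'orientation': array([[-0.9,  0.4, -0. ],
       [ 0.4,  0.9, -0. ],
       [-0. , -0. , -1. ]]), 'contact_force': array([-0.2,  0.3, -0.4]), 'wrist_torque': array([ 0.,  0., -0.]), 'opening': 85.48681161399625}
scene [[  -0.6   -0.7    0.4  -31.1]
 [  -0.8    0.5   -0.3  314.6]
 [   0.    -0.5   -0.9 1332.8]]
scene stand 0.91 [324.6 206.5] [498.4 -82.5   0. ]
scene socket_mouth 0.83 [349.3 178.7] [ 508.1 -182.9   56. ]
scene bottle_mouth 0.76 [327.3 182.5] [505.9 -96.9 126. ]
scene bottle_mouth 0.28 [310.8 181.5] [536.6 -60.4 126. ]
scene rest 0.69 [397.6 167.1] [ 473.9 -357.2    0. ]
scene rest 0.27 [325.6 183.5] [ 562.2 -133.3    0. ]
scene pin 0.48 [398.5 166.3] [ 469.9 -355.5   12. ]
scene pin 0.18 [309.1 182.5] [590.4 -89.4  12. ]
scene salt 0.7 [327.1 182.1] [ 563.5 -140.2    0. ]
scene salt 0.65 [314.  182.8] [ 586.  -105.1    0. ]
scene tin 0.56 [271.4 272. ] [418.7 166.7   0. ]
top [[  -0.    -1.     0.1  362.4]
 [  -1.     0.     0.   -63.1]
 [  -0.    -0.1   -1.  1202.8]]
top stand 0.97 [323.2 194. ] [491.7 -82.5   0. ]
top socket_mouth 0.7 [359.5 185.3] [ 509.3 -183.    56. ]
top bottle_mouth 0.84 [330.2 189.4] [490.1 -98.9 126. ]
top cap 0.78 [323.8 185.7] [502.8 -82.6 104. ]
top cap 0.57 [324.4 194.1] [480.2 -84.  104. ]
top rest 0.79 [419.3 200.3] [ 471.  -362.1    0. ]
top pin 0.52 [417.4 200.6] [ 469.1 -353.6   12. ]
top salt 0.68 [329.4 161.7] [ 587.2 -101.6    0. ]
top tin 0.58 [240.  217.5] [424.9 160.1   0. ]
top jar 0.85 [285.3 224.5] [403.6  28.3   0. ]
```

Run:
```python
import cv2
a=cv2.imread("pics/scene0.png")[110:310,200:450];b=cv2.imread("pics/top0.png")[110:280,200:450]
a=cv2.resize(a,None,fx=1.6,fy=1.6,interpolation=2);b=cv2.resize(b,None,fx=3.2,fy=3.2,interpolation=2)
cv2.imwrite("pics/s1.png",cv2.resize(cv2.imread("pics/scene0.png")[110:300,200:450],None,fx=3.2,fy=3.1,interpolation=2));cv2.imwrite("pics/t1.png",b)
```

```text
(no output)
```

View pics/s1.png

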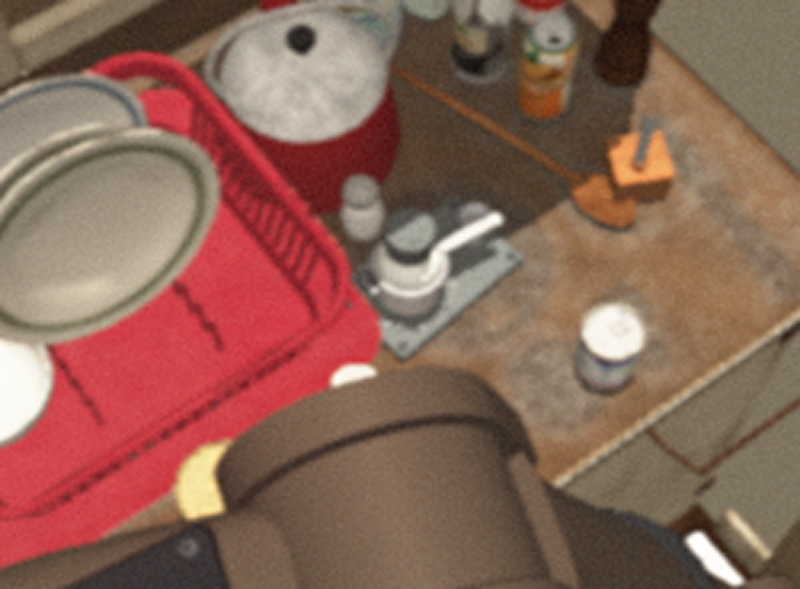

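View pics/t1.png

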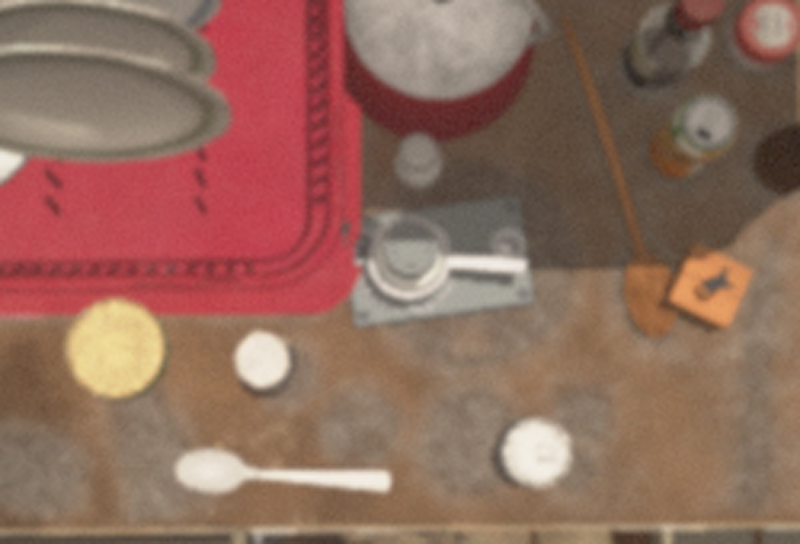

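The scene picture shows the stand with bottle and the white stop arm beside the socket at crop (500,225). The orange rest block with pin is at (640,160) and the salt shaker at (362,210), with a pot close behind it. The top picture agrees: stand (410,260), socket (505,240), rest (710,290), jar (262,360), tin (115,350). I'll work out a path clear of the rack and pot.

Emit:
{"fn": "jog_arm", "kwargs": {"steps": [{"translation":[-0.03,-0.0385,0],"rot":[0,0,5.2],"claw":1},{"translation":[-0.033,-0.036,0],"rot":[0,0,5.2],"claw":1},{"translation":[-0.0365,-0.0325,0],"rot":[0,0,5.2],"claw":1},{"translation":[-0.039,-0.0295,0],"rot":[0,0,5.2],"claw":1},{"translation":[-0.0415,-0.0255,0],"rot":[0,0,5.2],"claw":1},{"translation":[-0.0435,-0.022,0],"rot":[0,0,5.2],"claw":1},{"translation":[-0.0455,-0.018,0],"rot":[0,0,5.2],"claw":1},{"translation":[-0.047,-0.0135,0],"rot":[0,0,5.2],"claw":1}]}}

```text
time: 1.9
tool_pos: [340.5, 198.2, 256.6]
orientation: [[-0.433, 0.901, 0.001], [0.901, 0.433, 0.001], [0.001, 0.001, -1.0]]
contact_force: [0.9, 1.1, 0.3]
opening: 85.5
```

Emit:
{"fn": "jog_arm", "kwargs": {"steps": [{"translation":[-0.048,-0.0095,0],"rot":[0,0,5.2],"claw":1},{"translation":[-0.0485,-0.005,0],"rot":[0,0,5.2],"claw":1},{"translation":[-0.049,-0.0005,0],"rot":[0,0,5.2],"claw":1},{"translation":[-0.0485,0.004,0],"rot":[0,0,5.2],"claw":1},{"translation":[-0.048,0.008,0],"rot":[0,0,5.2],"claw":1},{"translation":[-0.047,0.0125,0],"rot":[0,0,5.2],"claw":1},{"translation":[-0.046,0.0165,0],"rot":[0,0,5.2],"claw":1},{"translation":[0,0,0],"rot":[0,0,0],"claw":1}]}}

```text
time: 2.7
tool_pos: [428.0, -136.6, 257.1]
orientation: [[0.194, 0.981, 0.003], [0.981, -0.194, -0.003], [-0.003, 0.003, -1.0]]
contact_force: [0.7, 1.2, -0.2]
opening: 85.4
```

```bash
cat >> h.py <<'E'
def wray(im,o,p):
    K=np.array(im["K"]);H=np.array(im["hand_eye"])
    u=np.array([p[0]-K[0,2],p[1]-K[1,2]]);r=np.hypot(*u);th=r/K[0,0]
    d=np.r_[u/max(r,1e-9)*np.sin(th),np.cos(th)]
    M=np.array(o["orientation"])
    return M@H[:3,3]+o["tool_pos"],M@H[:3,:3]@d
def wz(im,o,p,z):
    a,d=wray(im,o,p);return a+d*(z-a[2])/d[2]
Z=dict(stand=0,socket_mouth=56,bottle_mouth=126,cap=104,rest=0,pin=12,salt=0,jar=0)
def look(things,tag):
    o=bot.get_obs();im=bot.get_image("wrist");cv2.imwrite(f"pics/{tag}.png",im["image"][:,:,::-1])
    print(o["time"],o["tool_pos"],o["joints"])
    for t in things:
        for r in bot.mark_of("wrist",t)[:2]:
            print(t,round(r["conf"],2),np.round(r["point"],1),wz(im,o,r["point"],Z[t]))
    return im,o
E
python3 - <<'E'
from h import *
np.set_printoptions(precision=1,suppress=True)
im,o=look(Z,"w0");print(im["K"],im["hand_eye"])
E
```

```text
2.7 [ 428.  -136.6  257.1] [-25.9   8.6  42.4 115.9  -6.7  57.7   8.6]
stand 0.64 [371.1 120.8] [498.8 -89.8   0. ]
stand 0.51 [379.7 302.9] [ 475.4 -357.5    0. ]
socket_mouth 0.86 [399.9 202. ] [ 509. -178.   56.]
cap 0.72 [387.9 130.9] [496.8 -90.7 104. ]
rest 0.79 [379.5 301.1] [ 475.4 -353.9    0. ]
pin 0.79 [377.6 306.3] [ 470.6 -353.5   12. ]
salt 0.59 [440.1 119.9] [ 587.5 -101.8    0. ]
jar 0.18 [389.1 131.2] [ 518.8 -106.1    0. ]
[[309.7   0.  321. ]
 [  0.  309.7 202.9]
 [  0.    0.    1. ]] [[  -0.    -0.9   -0.3   85.4]
 [   1.    -0.    -0.    -1. ]
 [   0.    -0.3    0.9 -118. ]
 [   0.     0.     0.     1. ]]
```

View pics/w0.png

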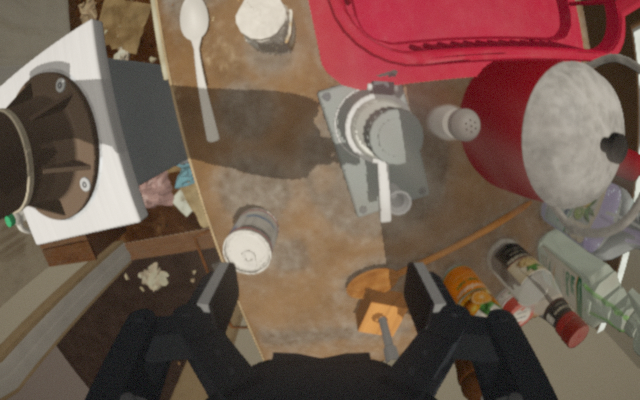

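Wrist view: the stand is at (375,130), the socket mouth at (400,202), and the rest with pin at (380,318), between the fingers. The estimates agree: socket about (509,-180), axis about (497,-90), pin about (472,-354). Next I hover over the pin.

Run:
```python
from h import *
plan([473,-355,190],79,6)
```

```text
{"translation":[-0.0356,0.0143,0.0110],"rot":[0.00,-0.00,0.10],"claw":1},{"translation":[-0.0356,0.0143,0.0110],"rot":[0.00,-0.00,0.10],"claw":1},{"translation":[-0.0356,0.0144,0.0110],"rot":[0.00,-0.00,0.10],"claw":1},{"translation":[-0.0355,0.0145,0.0110],"rot":[0.00,-0.00,0.10],"claw":1},{"translation":[-0.0355,0.0145,0.0111],"rot":[0.00,-0.00,0.10],"claw":1},{"translation":[-0.0355,0.0146,0.0111],"rot":[0.00,-0.00,0.10],"claw":1},
```

Emit:
{"fn": "jog_arm", "kwargs": {"steps": [{"translation":[-0.0355,0.0145,0.011],"claw":1,"rot":[0,0,0]},{"translation":[-0.0355,0.0145,0.011],"claw":1,"rot":[0,0,0]},{"translation":[-0.0355,0.0145,0.011],"claw":1,"rot":[0,0,0]},{"translation":[-0.0355,0.0145,0.011],"claw":1,"rot":[0,0,0]},{"translation":[-0.0355,0.0145,0.011],"claw":1,"rot":[0,0,0]},{"translation":[-0.0355,0.0145,0.011],"claw":1,"rot":[0,0,0]},{"translation":[0,0,0],"claw":1,"rot":[0,0,0]},{"translation":[0,0,0],"claw":1,"rot":[0,0,0]}]}}

```text
time: 3.95
tool_pos: [473.6, -355.9, 189.7]
orientation: [[0.183, 0.983, -0.001], [0.983, -0.183, 0.0], [0.0, -0.001, -1.0]]
contact_force: [0.2, 0.3, 0.3]
opening: 85.5
```

Run:
```python
from h import *
np.set_printoptions(precision=1,suppress=True)
im,o=look(["socket_mouth","rest","pin","cap","stand","bottle_mouth"],"w1")
M=np.array(o["orientation"]);print(M)
for r in bot.spot_in("wrist","pin")[:2]: print(r["conf"],r["point"],wz(im,o,r["point"],100))
```

```text
3.95 [ 473.6 -355.9  189.7] [  4.1  29.4  40.5 101.8 -22.3  57.1  42.8]
rest 0.75 [319.5 187. ] [ 470.  -359.2    0. ]
[[ 0.2  1.  -0. ]
 [ 1.  -0.2  0. ]
 [ 0.  -0.  -1. ]]
0.7 [320.8, 216.9] [ 472.7 -353.   100. ]
```

View pics/w1.png

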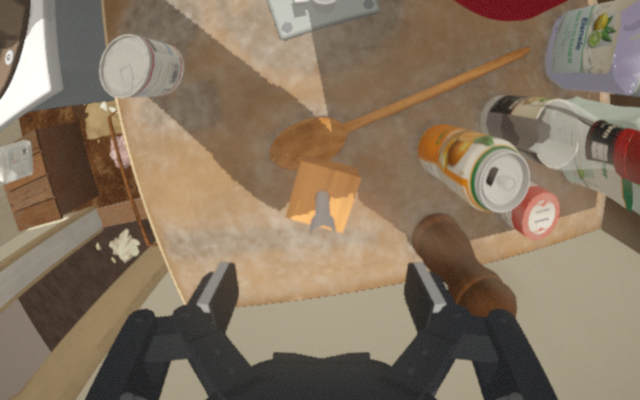

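Run:
```python
from h import *
np.set_printoptions(precision=1,suppress=True)
b=cv2.imread("pics/w1.png");cv2.imwrite("pics/w1c.png",cv2.resize(b[140:330,270:530],None,fx=3,fy=3,interpolation=2))
o=bot.get_obs();im=bot.get_image("wrist")
for p,z in [((432,230),0),((415,225),0),((490,300),150),((490,300),200),((322,192),40),((322,235),124),((320,228),124),((325,160),40),((360,178),40),((340,234),40),((288,215),40)]: print(p,z,wz(im,o,p,z))
```

```text
(432, 230) 0 [ 588.  -431.2    0. ]
(415, 225) 0 [ 568.  -420.8    0. ]
(490, 300) 150 [ 584.6 -419.4  150. ]
(490, 300) 200 [ 554.4 -372.5  200. ]
(322, 192) 40 [ 474.7 -352.1   40. ]
(322, 235) 124 [ 473.7 -355.7  124. ]
(320, 228) 124 [ 473.3 -350.5  124. ]
(325, 160) 40 [ 482.6 -323.6   40. ]
(360, 178) 40 [ 510.7 -345.3   40. ]
(340, 234) 40 [ 484.  -396.5   40. ]
(288, 215) 40 [ 439.3 -368.4   40. ]
```

View pics/w1c.png

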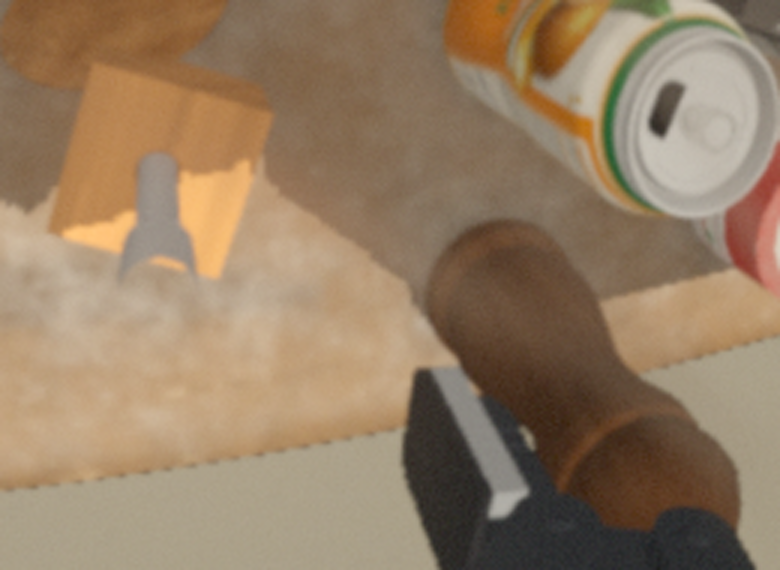

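The crop shows the pin leaving the block at image (322,195), with its head top at about (323,235). That puts it at (474.5,-355.5), under the tool. The pepper mill stands clear of the finger paths, so I descend and grip.

Emit:
{"fn": "jog_arm", "kwargs": {"steps": [{"translation":[0,0.001,0.035],"rot":[0,0,0],"claw":1},{"translation":[0,0,0.0345],"rot":[0,0,0],"claw":1},{"translation":[0,0,0],"rot":[0,0,0],"claw":0.1},{"translation":[0,0,0],"rot":[0,0,0],"claw":0},{"translation":[0,0,0],"rot":[0,0,0],"claw":0},{"translation":[0,0,0],"rot":[0,0,0],"claw":0},{"translation":[0,0,0],"rot":[0,0,0],"claw":0},{"translation":[0,0,0],"rot":[0,0,0],"claw":0}]}}

```text
time: 5.2
tool_pos: [475.4, -356.4, 122.3]
orientation: [[0.183, 0.983, 0.002], [0.983, -0.183, -0.001], [-0.001, 0.002, -1.0]]
contact_force: [-0.6, 0.9, 7.3]
opening: 16.3
```

Emit:
{"fn": "jog_arm", "kwargs": {"steps": [{"translation":[0,0,-0.015],"rot":[0,0,0],"claw":0},{"translation":[0,0,-0.025],"rot":[0,0,0],"claw":0},{"translation":[0,0,-0.03],"rot":[0,0,0],"claw":0},{"translation":[0,0,-0.03],"rot":[0,0,0],"claw":0},{"translation":[0,0,0],"rot":[0,0,0],"claw":0},{"translation":[0,0,0],"rot":[0,0,0],"claw":0}]}}

```text
time: 5.8
tool_pos: [475.2, -355.9, 222.1]
orientation: [[0.182, 0.983, 0.002], [0.983, -0.182, -0.001], [-0.0, 0.002, -1.0]]
contact_force: [0.2, -0.1, -1.5]
opening: 16.0
```

Run:
```python
from h import *
np.set_printoptions(precision=1,suppress=True)
im,o=look(["socket_mouth","pin","stand"],"w2")
print(o["opening"],o["contact_force"])
M=np.array(o["orientation"])
plan([509,-245,235],79,3,0)
```

```text
5.8 [ 475.2 -355.9  222.1] [  3.   27.5  41.8  99.7 -20.7  60.7  41.5]
pin 0.71 [317.9 211.8] [ 463.9 -393.6   12. ]
16.018938625752895 [ 0.2 -0.1 -1.5]
{"translation":[0.0382,0.0046,-0.0050],"rot":[-0.03,-0.01,0.16],"claw":0},{"translation":[0.0382,0.0045,-0.0050],"rot":[-0.03,-0.01,0.16],"claw":0},{"translation":[0.0383,0.0044,-0.0050],"rot":[-0.03,-0.01,0.16],"claw":0},
```

View pics/w2.png

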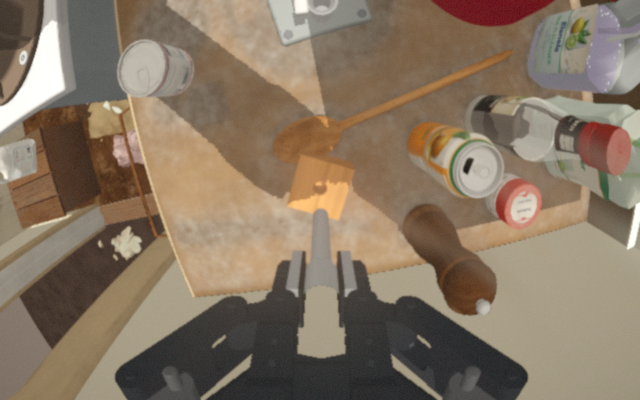

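Emit:
{"fn": "jog_arm", "kwargs": {"steps": [{"translation":[0.037,0.0045,0],"rot":[0,0,0],"claw":0},{"translation":[0.037,0.0045,0],"rot":[0,0,0],"claw":0},{"translation":[0.037,0.0045,0],"rot":[0,0,0],"claw":0},{"translation":[0,0,0],"rot":[0,0,0],"claw":0}]}}

```text
time: 6.4
tool_pos: [510.4, -242.8, 219.3]
orientation: [[0.175, 0.985, -0.002], [0.985, -0.175, 0.004], [0.003, -0.002, -1.0]]
contact_force: [0.1, -1.0, -0.1]
opening: 16.1
```

Run:
```python
from h import *
np.set_printoptions(precision=1,suppress=True)
im,o=look(["socket_mouth","stand","cap","bottle_mouth","pin"],"w3")
for t in("socket_mouth","stand","bottle_mouth"):
  for c in("scene","top"):
    i=bot.get_image(c)
    for r in bot.mark_of(c,t)[:1]: print(c,t,r["conf"],atz(i,r["point"],Z[t]))
print(wz(im,o,(320,212),112))
b=cv2.imread("pics/w3.png");cv2.imwrite("pics/w3c.png",cv2.resize(b[20:250,220:480],None,fx=3,fy=2.6*3/2.6*0.86,interpolation=2) if 0 else cv2.resize(b[40:240,220:480],None,fx=3,fy=3,interpolation=2))
```

```text
6.4 [ 510.4 -242.8  219.3] [ -9.7  25.   41.9 103.7 -19.4  58.9  29.7]
socket_mouth 0.57 [306.3 124.2] [ 507.  -177.7   56. ]
stand 0.57 [286.9  43.9] [499.1 -90.3   0. ]
stand 0.37 [370.   39.6] [ 587.4 -100.3    0. ]
cap 0.61 [267.7  23.5] [495.7 -92.1 104. ]
pin 0.59 [315.1 212.8] [ 495.6 -279.3   12. ]
scene socket_mouth 0.77 [ 512.  -180.6   56. ]
top socket_mouth 0.72 [ 501.4 -181.2   56. ]
scene stand 0.76 [495.7 -85.6   0. ]
top stand 0.64 [492.8 -92.7   0. ]
scene bottle_mouth 0.59 [496.6 -92.9 126. ]
top bottle_mouth 0.7 [490.1 -95.7 126. ]
[ 508.3 -242.3  112. ]
```

View pics/w3c.png

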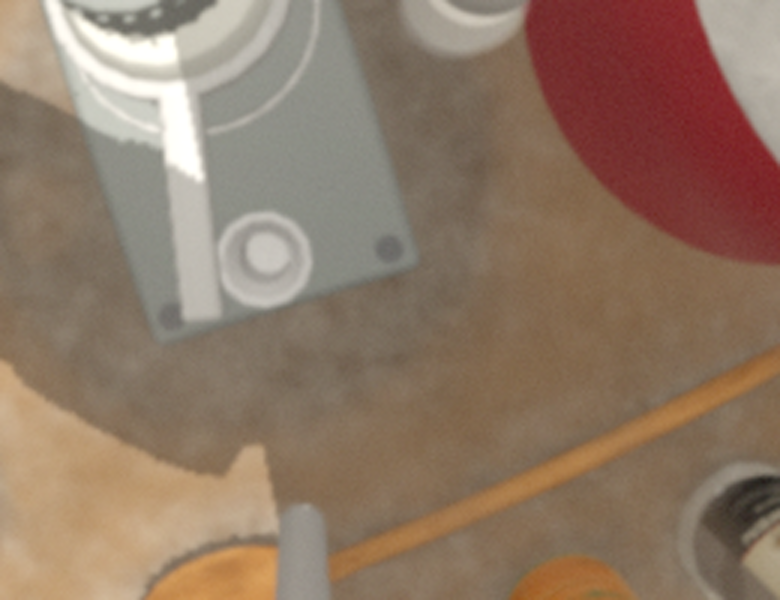

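Run:
```python
from h import *
np.set_printoptions(precision=1,suppress=True)
o=bot.get_obs();im=bot.get_image("wrist")
s=wz(im,o,(308.3,126),56);f=wz(im,o,(320.7,212),109);print(o["tool_pos"],s,f,wz(im,o,(323,225),120),wz(im,o,(323,225),150))
t=o["tool_pos"]+s-f;print(t)
plan([t[0],t[1],205],80,3,0)
```

```text
[ 508.4 -249.   220.8] [ 507.2 -186.6   56. ] [ 506.7 -250.7  109. ] [ 507.3 -257.4  120. ] [ 509.5 -244.7  150. ]
[ 508.9 -184.9  167.8]
{"translation":[0.0211,-0.0037,0.0053],"rot":[0.00,-0.00,-0.17],"claw":0},{"translation":[0.0211,-0.0037,0.0053],"rot":[0.00,-0.00,-0.17],"claw":0},{"translation":[0.0211,-0.0036,0.0053],"rot":[0.00,-0.00,-0.17],"claw":0},
```

Emit:
{"fn": "jog_arm", "kwargs": {"steps": [{"translation":[0.0225,-0.003,0.005],"rot":[0,0,0],"claw":0},{"translation":[0.0225,-0.003,0.005],"rot":[0,0,0],"claw":0},{"translation":[0.0225,-0.003,0.005],"rot":[0,0,0],"claw":0},{"translation":[0,0,0],"rot":[0,0,0],"claw":0},{"translation":[0,0,0],"rot":[0,0,0],"claw":0},{"translation":[0,0,0],"rot":[0,0,0],"claw":0},{"translation":[0,0,0],"rot":[0,0,0],"claw":0}]}}

```text
time: 8.05
tool_pos: [511.8, -182.2, 206.1]
orientation: [[0.184, 0.983, 0.001], [0.983, -0.184, -0.001], [-0.0, 0.001, -1.0]]
contact_force: [0.1, 0.4, -0.9]
opening: 16.3
```

Run:
```python
from h import *
np.set_printoptions(precision=1,suppress=True)
im,o=look(["socket_mouth","stand","cap","bottle_mouth"],"w4")
print(o["joint_velocities"]); o2=bot.get_obs();print(o2["tool_pos"])
b=cv2.imread("pics/w4.png");cv2.imwrite("pics/w4c.png",cv2.resize(b[40:240,200:460],None,fx=3,fy=3,interpolation=2))
```

```text
8.05 [ 511.8 -182.2  206.1] [-16.7  23.6  42.  107.8 -18.9  55.7  23.1]
socket_mouth 0.69 [190.7  10.4] [428.3  11.8  56. ]
socket_mouth 0.67 [316.4 195.6] [ 506.6 -181.9   56. ]
cap 0.77 [278.3  98.1] [497.4 -91.1 104. ]
bottle_mouth 0.64 [377.8  93.7] [ 562.7 -100.3  126. ]
[ 0.1  0.1 -0.1  0.1 -0.1 -0.  -0.1]
[ 511.8 -181.4  205.9]
```

View pics/w4c.png

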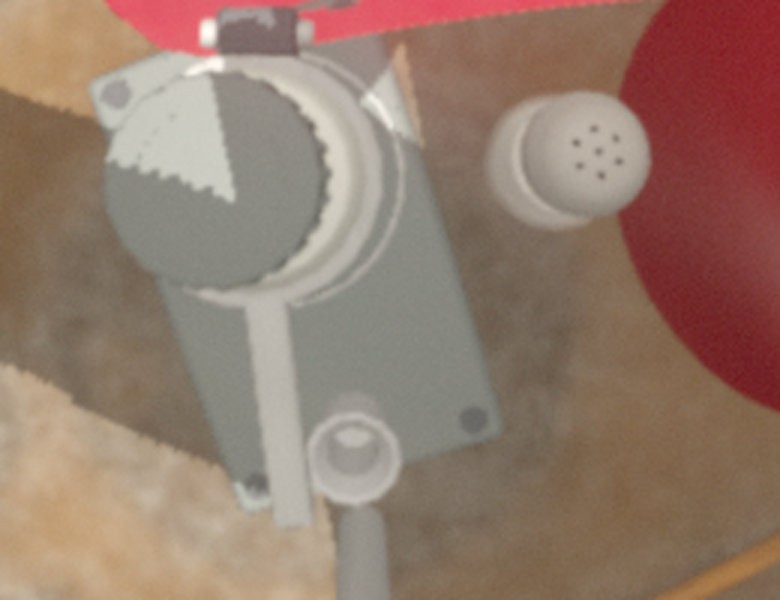

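Run:
```python
from h import *
np.set_printoptions(precision=1,suppress=True)
o=bot.get_obs();im=bot.get_image("wrist");M=np.array(o["orientation"])
s=wz(im,o,(318,192.3),56);f=wz(im,o,(320.3,213),95.7);print(o["tool_pos"],s,f, wz(im,o,(272.3,100),138))
print((s-f), M.T@(s-f), M.T@(s-o["tool_pos"]))
```

```text
[ 511.8 -181.4  205.9] [ 508.6 -178.2   56. ] [ 509.8 -183.3   95.7] [498.1 -91.8 138. ]
[ -1.2   5.1 -39.7] [ 4.8 -2.2 39.7] [  2.6  -3.8 149.9]
```

Emit:
{"fn": "jog_arm", "kwargs": {"steps": [{"translation":[0.004,-0.0025,0.015],"rot":[0,0,0],"claw":0},{"translation":[0,0,0.015],"rot":[0,0,0],"claw":0},{"translation":[0,0,0.012],"rot":[0,0,0],"claw":0},{"translation":[0,0,0.006],"rot":[0,0,0],"claw":0},{"translation":[0,0,0],"rot":[0,0,0],"claw":0}]}}

```text
time: 8.85
tool_pos: [509.8, -176.7, 157.1]
orientation: [[0.183, 0.983, -0.001], [0.983, -0.183, 0.0], [-0.0, -0.001, -1.0]]
contact_force: [-0.4, 0.4, -0.9]
opening: 16.0
```

Emit:
{"fn": "jog_arm", "kwargs": {"steps": [{"translation":[0,0,0.007],"rot":[0,0,0],"claw":0},{"translation":[0,0,0.007],"rot":[0,0,0],"claw":0},{"translation":[0,0,0],"rot":[0,0,0],"claw":0}]}}

```text
time: 9.15
tool_pos: [509.8, -176.4, 143.0]
orientation: [[0.182, 0.983, -0.001], [0.983, -0.182, 0.0], [0.0, -0.001, -1.0]]
contact_force: [-0.4, 0.2, -1.3]
opening: 16.4
```

Foot is at about 33 mm, inside the bore, and there is no side force. Going on to the floor.

Emit:
{"fn": "jog_arm", "kwargs": {"steps": [{"translation":[0,0,0.008],"rot":[0,0,0],"claw":0},{"translation":[0,0,0.007],"rot":[0,0,0],"claw":0},{"translation":[0,0,0.002],"rot":[0,0,0],"claw":0},{"translation":[0,0,0],"rot":[0,0,0],"claw":0}]}}

```text
time: 9.55
tool_pos: [509.8, -176.6, 126.3]
orientation: [[0.183, 0.983, -0.001], [0.983, -0.183, 0.0], [-0.0, -0.001, -1.0]]
contact_force: [0.2, 0.1, -1.2]
opening: 15.9
```

Emit:
{"fn": "jog_arm", "kwargs": {"steps": [{"translation":[0,0,0.002],"rot":[0,0,0],"claw":0},{"translation":[0,0,0],"rot":[0,0,0],"claw":1},{"translation":[0,0,0],"rot":[0,0,0],"claw":1},{"translation":[0,0,0],"rot":[0,0,0],"claw":1},{"translation":[0,0,0],"rot":[0,0,0],"claw":1},{"translation":[0,0,-0.03],"rot":[0,0,0],"claw":1},{"translation":[0,0,-0.04],"rot":[0,0,0],"claw":1},{"translation":[0,0,0],"rot":[0,0,0],"claw":1}]}}

```text
time: 10.35
tool_pos: [512.3, -178.1, 199.1]
orientation: [[0.183, 0.983, 0.007], [0.983, -0.183, -0.002], [-0.0, 0.007, -1.0]]
contact_force: [0.6, -1.1, -0.2]
opening: 85.5
```

Run:
```python
from h import *
np.set_printoptions(precision=1,suppress=True)
im,o=look(["socket_mouth","pin","cap","bottle_mouth"],"w5")
print(o["joint_velocities"],o["contact_force"],o["opening"])
b=cv2.imread("pics/w5.png");cv2.imwrite("pics/w5c.png",cv2.resize(b[40:280,200:460],None,fx=2.5,fy=2.5,interpolation=2))
```

```text
10.35 [ 512.3 -178.1  199.1] [-17.1  23.8  41.9 108.6 -19.4  54.4  23.3]
socket_mouth 0.89 [314.5 198.7] [ 506.3 -178.3   56. ]
pin 0.62 [315.  187.3] [ 505.8 -180.5   12. ]
cap 0.92 [274.7 108.2] [495.5 -93.7 104. ]
[ 0.8  2.6 -2.2  3.7 -2.5 -4.2  2.2] [ 0.6 -1.1 -0.2] 85.51304760222764
```

View pics/w5c.png

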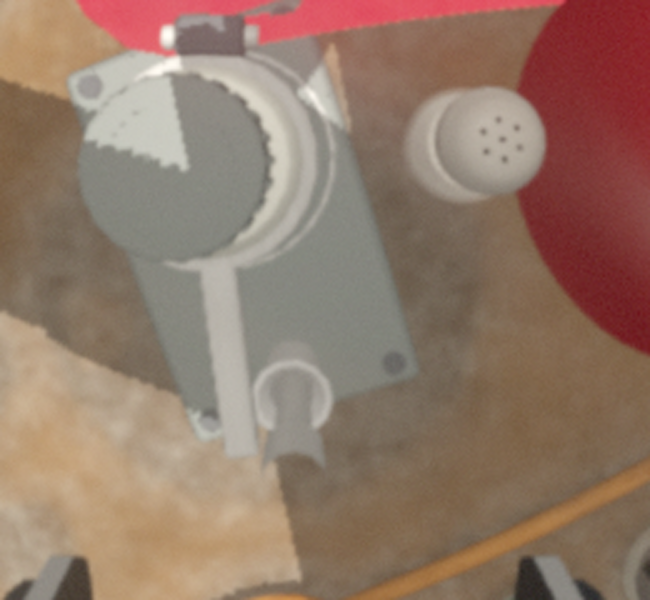

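Pin stands in the socket with its head just above the tube, crop (295,450), so it is home. Its foot was at about 14–15 mm by the tool height on release. Next I hover above the cap.

Run:
```python
from h import *
plan([498,-91.5,195],79,3,1)
```

```text
{"translation":[0.0271,-0.0089,-0.0004],"rot":[-0.03,-0.00,0.17],"claw":1},{"translation":[0.0271,-0.0090,-0.0004],"rot":[-0.03,-0.00,0.17],"claw":1},{"translation":[0.0270,-0.0091,-0.0004],"rot":[-0.03,-0.00,0.17],"claw":1},
```

Emit:
{"fn": "jog_arm", "kwargs": {"steps": [{"translation":[0.027,-0.009,0],"rot":[0,0,0],"claw":1},{"translation":[0.027,-0.009,0],"rot":[0,0,0],"claw":1},{"translation":[0.027,-0.009,0],"rot":[0,0,0],"claw":1},{"translation":[0,0,0],"rot":[0,0,0],"claw":1},{"translation":[0,0,0],"rot":[0,0,0],"claw":1},{"translation":[0,0,0],"rot":[0,0,0],"claw":1},{"translation":[0,0,0],"rot":[0,0,0],"claw":1}]}}

```text
time: 11.3
tool_pos: [498.3, -93.3, 194.7]
orientation: [[0.184, 0.983, -0.0], [0.983, -0.184, -0.001], [-0.001, -0.0, -1.0]]
contact_force: [-0.1, 0.2, -0.3]
opening: 85.2
```

Run:
```python
from h import *
np.set_printoptions(precision=1,suppress=True)
im,o=look(["socket_mouth","pin","cap"],"w6")
print(o["joint_velocities"],o["contact_force"],np.array(o["orientation"]))
for r in bot.spot_in("wrist","cap")[:2]: print(r, wz(im,o,r["point"],130))
b=cv2.imread("pics/w6.png");cv2.imwrite("pics/w6c.png",cv2.resize(b[110:330,200:460],None,fx=2.5,fy=2.5,interpolation=2))
```

```text
11.3 [498.3 -93.3 194.7] [-27.6  20.8  42.3 113.4 -17.6  52.3  13.2]
socket_mouth 0.73 [349.2 279.4] [ 509.  -180.2   56. ]
pin 0.72 [343.5 255.8] [ 506.6 -177.2   12. ]
cap 0.57 [318.7 220.4] [495.4 -93.3 104. ]
[-0.  -0.1 -0.  -0.1  0.1  0.  -0.1] [-0.1  0.2 -0.3] [[ 0.2  1.  -0. ]
 [ 1.  -0.2 -0. ]
 [-0.  -0.  -1. ]]
{'point': [317.7, 229.9], 'conf': 0.65} [495.7 -89.2 130. ]
```

View pics/w6c.png

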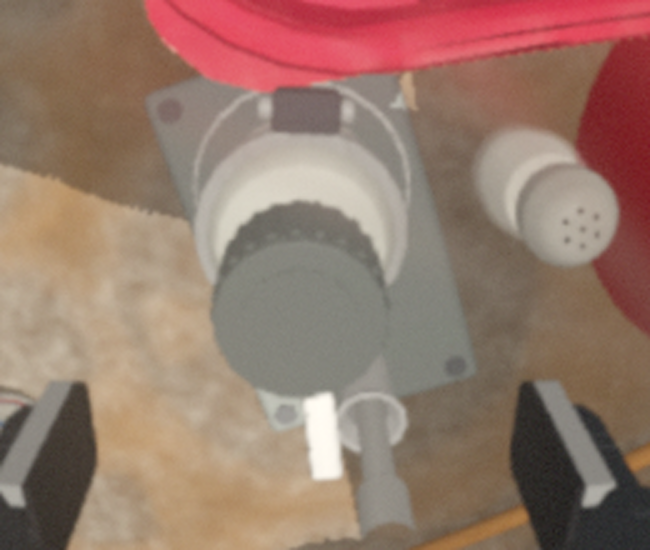

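Run:
```python
from h import *
np.set_printoptions(precision=1,suppress=True)
o=bot.get_obs();im=bot.get_image("wrist");M=np.array(o["orientation"])
for p in [(319.6,237.2),(319.6,207),(319.6,267.5)]:
  c=wz(im,o,p,138);print(c, M.T@(c-o["tool_pos"]))
s=np.array([509.8,-177]);print(s)
```

```text
[496.8 -90.2 138. ] [ 2.1 -2.  56.8]
[500.5 -70.5 138. ] [22.2 -1.9 56.8]
[ 492.7 -111.9  138. ] [-20.   -2.   56.8]
[ 509.8 -177. ]
```

The cap top centre is at about (497,-91), 2 mm from the jaw centre, and the pin stands home. I descend to TCP z = 130 and grip.

Emit:
{"fn": "jog_arm", "kwargs": {"steps": [{"translation":[0.002,-0.0015,0.03],"rot":[0,0,0],"claw":1},{"translation":[0,0,0.034],"rot":[0,0,0],"claw":1},{"translation":[0,0,0],"rot":[0,0,0],"claw":1},{"translation":[0,0,0],"rot":[0,0,0],"claw":0},{"translation":[0,0,0],"rot":[0,0,0],"claw":0},{"translation":[0,0,0],"rot":[0,0,0],"claw":0},{"translation":[0,0,0],"rot":[0,0,0],"claw":0},{"translation":[0,0,0],"rot":[0,0,0],"claw":0}]}}

```text
time: 12.4
tool_pos: [498.1, -90.1, 131.8]
orientation: [[0.182, 0.983, 0.002], [0.983, -0.182, 0.0], [0.0, 0.002, -1.0]]
contact_force: [0.3, -0.9, 3.9]
opening: 42.8
```

Emit:
{"fn": "jog_arm", "kwargs": {"steps": [{"translation":[0,0,0.003],"rot":[0,0,0],"claw":0},{"translation":[0,0,0.003],"rot":[0,0,0],"claw":0},{"translation":[0,0,0.001],"rot":[0,0,0],"claw":0},{"translation":[0,0,0],"rot":[0,0,0],"claw":0},{"translation":[0,0,0],"rot":[0,0,0],"claw":0}]}}

```text
time: 12.9
tool_pos: [498.4, -90.1, 125.4]
orientation: [[0.183, 0.983, 0.003], [0.983, -0.183, 0.001], [0.001, 0.003, -1.0]]
contact_force: [-2.8, 1.3, 19.3]
opening: 43.2
```

At the bottom stop (19 N, above the 9 N spring). I twist counter-clockwise.

Emit:
{"fn": "jog_arm", "kwargs": {"steps": [{"translation":[0,0,0],"rot":[0,0,-5],"claw":0},{"translation":[0,0,0],"rot":[0,0,-5],"claw":0},{"translation":[0,0,0],"rot":[0,0,-5],"claw":0},{"translation":[0,0,0],"rot":[0,0,-5],"claw":0},{"translation":[0,0,0],"rot":[0,0,-5],"claw":0},{"translation":[0,0,0],"rot":[0,0,-5],"claw":0},{"translation":[0,0,0],"rot":[0,0,0],"claw":0}]}}

```text
time: 13.6
tool_pos: [498.7, -90.2, 125.4]
orientation: [[-0.336, 0.942, 0.004], [0.942, 0.336, 0.0], [-0.001, 0.003, -1.0]]
contact_force: [-1.6, -0.3, 16.2]
opening: 43.1
```

Run:
```python
from h import *
np.set_printoptions(precision=2,suppress=True)
o=bot.get_obs();print(o["contact_force"],o["wrist_torque"],o["tool_pos"],o["joints"])
im,o=look(["pin"],"w7")
b=cv2.imread("pics/w7.png");cv2.imwrite("pics/w7c.png",cv2.resize(b[110:390,160:480],None,fx=2.1,fy=2.1,interpolation=2))
```

```text
[-1.61 -0.29 16.16] [0.02 0.38 0.05] [498.71 -90.16 125.4 ] [-17.84  24.79  29.43 117.02 -17.92  42.28  42.35]
13.6 [498.71 -90.16 125.4 ] [-17.84  24.79  29.43 117.02 -17.92  42.28  42.35]
```

View pics/w7c.png

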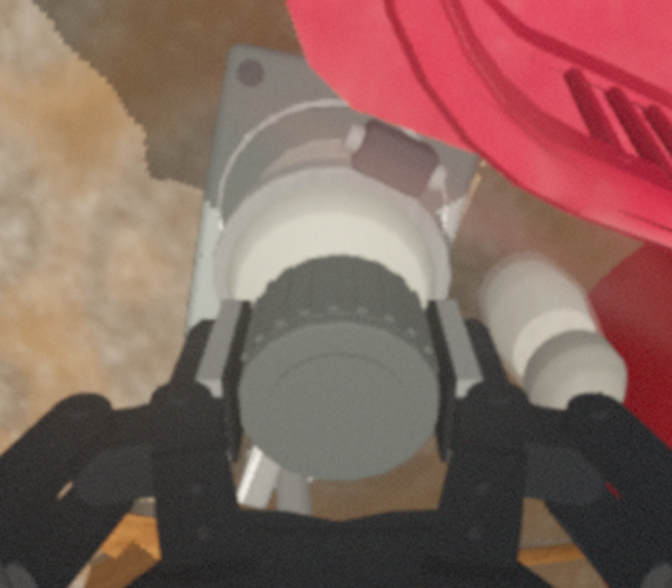

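The cap is held squarely and pressed, and the clamp and arm have not swung visibly. Continuing to about 83°.

Emit:
{"fn": "jog_arm", "kwargs": {"steps": [{"translation":[0,0,0],"rot":[0,0,-5],"claw":0},{"translation":[0,0,0],"rot":[0,0,-5],"claw":0},{"translation":[0,0,0],"rot":[0,0,-5],"claw":0},{"translation":[0,0,0],"rot":[0,0,-5],"claw":0},{"translation":[0,0,0],"rot":[0,0,-5],"claw":0},{"translation":[0,0,0],"rot":[0,0,-5],"claw":0},{"translation":[0,0,0],"rot":[0,0,-5],"claw":0},{"translation":[0,0,0],"rot":[0,0,-5],"claw":0}]}}

```text
time: 14.5
tool_pos: [496.8, -90.6, 125.3]
orientation: [[-0.863, 0.506, 0.0], [0.506, 0.863, 0.0], [-0.0, 0.0, -1.0]]
contact_force: [-8.8, -1.1, 23.5]
opening: 42.9
```

Emit:
{"fn": "jog_arm", "kwargs": {"steps": [{"translation":[0,0,0],"rot":[0,0,-5],"claw":0},{"translation":[0,0,0],"rot":[0,0,-5],"claw":0},{"translation":[0,0,0],"rot":[0,0,-3],"claw":0},{"translation":[0,0,0],"rot":[0,0,0],"claw":0},{"translation":[0,0,0],"rot":[0,0,0],"claw":0},{"translation":[0,0,0],"rot":[0,0,0],"claw":0}]}}

```text
time: 15.1
tool_pos: [496.2, -90.9, 125.3]
orientation: [[-0.953, 0.302, -0.001], [0.302, 0.953, -0.0], [0.001, -0.0, -1.0]]
contact_force: [-11.2, -1.9, 26.7]
opening: 42.9
```

Run:
```python
from h import *
np.set_printoptions(precision=2,suppress=True)
o=bot.get_obs();print(o["contact_force"],o["wrist_torque"],o["tool_pos"],o["joints"])
im,o=look(["pin"],"w8")
b=cv2.imread("pics/w8.png");cv2.imwrite("pics/w8c.png",cv2.resize(b[110:390,160:480],None,fx=2.1,fy=2.1,interpolation=2))
```

```text
[-11.24  -1.9   26.67] [-0.53  2.23 -0.04] [496.21 -90.9  125.27] [ -7.13  23.21  14.97 116.3   -8.8   41.58  85.69]
15.1 [496.21 -90.9  125.27] [ -7.13  23.21  14.97 116.3   -8.8   41.58  85.69]
```

Emit:
{"fn": "jog_arm", "kwargs": {"steps": [{"translation":[0,0,-0.004],"rot":[0,0,0],"claw":0},{"translation":[0,0,-0.005],"rot":[0,0,0],"claw":0},{"translation":[0,0,-0.006],"rot":[0,0,0],"claw":0},{"translation":[0,0,0],"rot":[0,0,0],"claw":0}]}}

```text
time: 15.6
tool_pos: [496.2, -90.8, 139.2]
orientation: [[-0.953, 0.302, -0.002], [0.302, 0.953, -0.001], [0.001, -0.001, -1.0]]
contact_force: [-4.4, -4.2, 3.6]
opening: 43.0
```

No pull on the cap 14 mm up from the stop, so it is free. Lifting clear.

Emit:
{"fn": "jog_arm", "kwargs": {"steps": [{"translation":[0,0,-0.008],"rot":[0,0,0],"claw":0},{"translation":[0,0,-0.01],"rot":[0,0,0],"claw":0},{"translation":[0,0,-0.015],"rot":[0,0,0],"claw":0},{"translation":[0,0,-0.025],"rot":[0,0,0],"claw":0},{"translation":[0,0,-0.025],"rot":[0,0,0],"claw":0},{"translation":[0,0,-0.012],"rot":[0,0,0],"claw":0},{"translation":[0,0,0],"rot":[0,0,0],"claw":0},{"translation":[0,0,0],"rot":[0,0,0],"claw":0}]}}

```text
time: 16.4
tool_pos: [497.2, -89.5, 233.4]
orientation: [[-0.954, 0.3, 0.0], [0.3, 0.954, 0.0], [-0.0, 0.0, -1.0]]
contact_force: [-0.1, -0.3, -1.1]
opening: 43.0
```

Run:
```python
from h import *
np.set_printoptions(precision=1,suppress=True)
im,o=look(["cap","pin","socket_mouth","bottle_mouth"],"w9")
print(o["opening"],o["contact_force"],o["joint_velocities"])
for c in("scene","top"):
    i=bot.get_image(c)
    for t in("cap","pin","salt","jar","tin"):
        for r in bot.mark_of(c,t)[:1]: print(c,t,round(r["conf"],2),atz(i,r["point"],{"cap":215,"pin":15}.get(t,0)))
b=cv2.imread("pics/w9.png");cv2.imwrite("pics/w9c.png",cv2.resize(b,None,fx=1.25,fy=1.25,interpolation=2))
```

```text
16.4 [497.2 -89.5 233.4] [ -9.5  15.1  17.  109.4  -5.3  56.3  82.4]
cap 0.98 [317.9 269.3] [ 559.  -111.4  104. ]
pin 0.83 [247.7 207.1] [ 506.9 -183.    12. ]
socket_mouth 0.74 [242.7 219.7] [ 506.5 -178.1   56. ]
bottle_mouth 0.56 [314.5 212.3] [496.1 -93.8 126. ]
43.019279977626255 [-0.1 -0.3 -1.1] [ 0.1  1.  -0.1  0.9  0.   0.  -0. ]
scene cap 0.79 [504.4 -90.6 215. ]
scene pin 0.63 [ 499.7 -178.7   15. ]
scene salt 0.72 [ 595.9 -110.6    0. ]
scene jar 0.77 [407.2  35.    0. ]
scene tin 0.71 [424.5 171.6   0. ]
top cap 0.44 [416.8 122.4 215. ]
top jar 0.46 [403.6  31.8   0. ]
top tin 0.58 [428.9 159.6   0. ]
```

View pics/w9c.png

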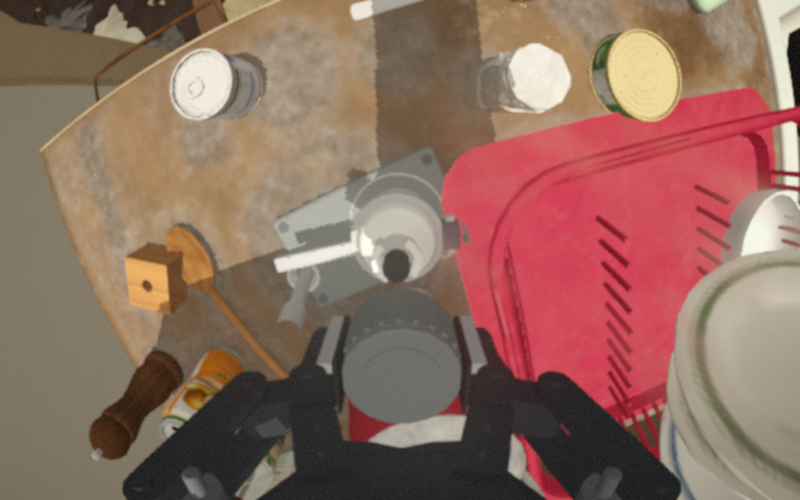

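The cap is level in the jaws, well above the open neck (seal visible at (397,265)). The pin stands in its socket at (300,285), and the rest is empty. Jar and tin are in place.

```bash
python3 -c "
from plant import bot
print(bot.hand_in())"
```

```text
the job is handed in; nothing more can be done
None
```

The job is done and handed in at about 17 s of the 48 s allowed; no verdict was reported.

**What I did:** I moved the lock pin from the rest block into the stand's socket, lowered it to the floor with no side force, and let go. I then gripped the cap and pressed it to the bottom stop, where the force was 16–27 N against the spring's 9 N. I twisted it 83° counter-clockwise and lifted it off.

**Last checks:**
- **Cap:** Held level at a 43 mm opening, its rim about 80 mm above the bottle's mouth and close to the axis. Residual force was about 1 N, and the arm was practically still.
- **Pin:** Standing in the socket. Its foot height on release, worked out from the tool height, was about 14–15 mm, against 15 mm for fully home.
- **Bystanders:** Jar, tin and salt measured within about 12 mm of their first estimates, which is within the networks' scatter. The last salt reading came from the scene camera only.

**Checks that disagreed or were missing:**
- The top camera's last cap position, (417, 122), was a low-confidence misreport; the scene and wrist cameras contradict it.
- I never measured the swivel angle. The pictures I viewed during and after the twist showed no visible swing of the clamp or stop arm.
- A side force of about 11 N built up during the twist and vanished once the cap was lifted.

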